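# Reset the field analyser with its service key

## Task

Reset the portable analyser with its service key, the one with the flat rectangular head. Push the key fully home into the key switch on top of the analyser, turn it clockwise to its stop and then back to the home position, pull it out and stand it back in the stand it came from, upright and seated, as it was. Do not disturb the other key, the one with the round head.

Things in the scene. Friction and masses are not known exactly. Their poses are not given: they have to be found in the camera images.
- key: Upright in a slotted block. Steel plate head 34 (key x) x 12 mm thick (key y), 6 to 50 mm above origin; grip across its thickness. Under it a round steel collar 34 mm across, 6 mm thick. Origin: centre of collar's underside, resting on the block's top. Blade below: 16 (x) x 5 (y), 25 mm long, last 5 mm 9 x 3. z up; a half turn about z changes nothing. 70 g. Put it back at its start pose.
- spare_key: Wrong key: steel disc head 40 mm across, top 66 mm above origin; same collar and origin. Each key stands in its own grey block fixed to the table, 75 (x) x 55 x 42 mm high; places may be swapped. A block's slot runs along its key's x: 22 x 11 mm, 34 deep, 3 mm bevel, so a few mm of play; the collar lies on the block's top, 42 mm above the table.
- lock_mouth (a point): Centre of the slot's mouth, 89 mm above the table, in the top of a 38 mm square brass barrel in the top of the fixed aluminium analyser (260 x 200 x 85 mm), near its robot end. Case frame, does not turn: x = slot's length when home, z up. Slot 19 x 7.5 mm, over 30 deep, 4 mm bevel. Key is home when its collar lies on the barrel. Nothing near stands higher than the barrel.
- lock (a joint): Barrel angle: 0 rad = home stop (slot along lock_mouth's x), growing clockwise seen from above to the far stop at 1.047 rad (60 degrees). Stays where left; turning takes about 0.04 N m. The blade has about 0.16 rad of play in the slot either way, so turn the key that much farther than the barrel, both ways.
Not all that is in view belongs to the job. What is shaped like the key but green or purple is not meant.

How it is judged:
On the way, in this order (a step that is already met when the one before it is completed fails the run):
1. the key is fully in the key switch (collar within 6 mm of the barrel's face) (horizontal distance between key and lock_mouth below 0.01 m and z of key in the frame of lock_mouth between -0.006 and 0.006 m and angle between key's own z axis and vertical below 0.17 rad), for 0.1 s.
2. with the key in, the barrel is turned to its stop (within 10 degrees) (all of step 1 and value of joint lock above 0.873 rad), for 0.1 s.
3. with the key in, the barrel is turned back home (within 10 degrees) (all of step 1 and value of joint lock below 0.175 rad), for 0.1 s.
At the end, for the whole second after the job is handed in: The flat-headed key stands at rest, upright (within 10 degrees), in its stand within 12 mm of where it stood at the start; the barrel is home within 10 degrees; the round-headed key still stands upright (within 10 degrees) within 20 mm of its start (distance of key from where it was at the start of the episode below 0.012 m and angle between each of key, spare_key's own z axis and vertical below 0.17 rad and linear speed of key below 0.02 m/s and value of joint lock below 0.175 rad and distance of spare_key from where it was at the start of the episode below 0.02 m); the robot touches nothing.
It fails at once if the round-headed key is moved more than 20 mm or tipped more than 17 degrees (distance of spare_key from where it was at the start of the episode above 0.02 m or angle between spare_key's own z axis and vertical above 0.3 rad).
It also fails if it takes over 61 s, if anything falls off the work surface, if the arm or the gripper's body presses on something with over 40 N, if the wrist force passes 120 N, or if a joint passes its speed limit or range.

## Robot

A 6-joint arm with a two-finger parallel gripper is mounted at the origin on the work surface. World frame = base frame: x ahead of the robot, y to its left, z up, the work surface at z = 0. Lengths are in m, angles in rad, forces in N, time in s.
With the tool pointing down it reaches from about 0.375 to 0.75 m from the base axis. Payload 9 kg.
Tool frame: the origin (TCP) lies on the centre line of the jaws, within the pads' length; the fingertips stand 17 mm ahead of it and the grasp point (between the pads) lies 2 mm behind it (ctrl.finger_overhang is the z of the fingertips in the tool frame, in m); z points along the fingers, y is the line along which they close (so a half turn about z gives the same grasp; the last joint's range is limited). The gripper opens to 85 mm and grips with 20 to 120 N. Pads are 22 mm wide; open, the fingers measure 114 mm over their backs; the gripper's body (76 mm by 85 mm) begins 54 mm behind the grasp point. The pads swing forward as they close: fully open they stand 13 mm farther back than shut.
Start: joints at [-1.329, 0.104, 0.097, 1.564, 0, 1.353], TCP at [0.266, -0.538, 0.248] pointing down, gripper open.
Joint ranges: [-2.99, 2.99], [-0.84, 1.86], [-1.1, 1.16], [-1.84, 2.11], [-1.51, 1.56], [-3.14, 3.14]. Speed limits (rad/s): [2.22, 2.22, 2.57, 3.14, 3.14, 3.14].

## Interface

Orientations are given as a unit quaternion [x, y, z, w].
In Python, from plant import ctrl, imaging gives the robot as it stands.
- The arm moves only by the tool send_rows, never from a script. Its argument "commands" is text: rows parted by semicolons, each of 7 numbers parted by spaces: the opening in per cent of the stroke, from 0 (shut) to 100 (fully open), then the shift along the tool's x, y, z in mm, then the turn, a rotation vector about the tool's x, y, z in rad. In form: gripper x y z rx ry rz; .... A call has 1 to 12 rows; each row shifts and turns the commanded pose from where the row before left it, along the tool's axes as they then stand; what a row does not reach is not made up. A row lasts 1/12 s, in which the tool goes at most 41.7 mm and 7.16 degrees, less where a joint would pass 70% of its speed; a pose out of reach is approached as far as the arm can. A call with a gripper value outside its range is refused whole. The fingers move at their own pace and stop on an object; "grip_force" is the grip in N (left out, the last holds). Time passes only in rows, so rows that do not move let the fingers close. It gives the time, the measured TCP pose, the force, the opening and the grip force at its end, in the units of the state.
- ctrl.get_obs(): the state, without advancing time (a new reading comes with each control period).
- imaging.snapshot(name): name is "scene" or "top"; returns a dict with "image" (400x640x3 uint8, blue, green, red), "fov_y" (degrees; the focal length in pixels is half the picture's height over the tangent of half this angle, whatever the lens; pixels are square), "cx", "cy" (the principal point, pixels), "R" (3x3) and "t" (3): a world point X has camera coordinates R X + t. Camera axes: x right, y down, z forward; pixel columns grow to the right and rows downward; lengths in m; the calibration is good to about 2 mm. A picture is of the moment at which its call begins. There is no depth.
- ctrl.finish_job(): hands the job in; it is judged then, once.
The state is a dict: "clock": time; "qpos": joint angles; "joint_velocities": joint speeds; "tau": joint torques, N m; "eef_pos": TCP position; "tcp_rot": TCP orientation; "contact_force": force on the tool from outside, world axes, zero at the start; "ft_torque": the same for the moment, N m; "opening": opening from 0.0 (shut) to 1.0 (fully open); "grip_force": force on a finger pad.
Only numpy, scipy, OpenCV 4.12 (cv2) and the standard library are available. Lean on these libraries where they do the work, as an engineer would, in place of code of your own. Each camera call takes 0.05 s, during which the arm holds its last target. There are 200 camera calls.

## Working session

There is one attempt and no reset: what is moved stays moved. The work goes in short steps, Python scripts to look and compute and a tool call to move; the robot and the scene stay as the last step left them, time stands still between calls to the robot, and variables do not carry over. Pictures are saved under pics/ and viewed, at most 10 in all, crops included, and the job is handed in when it is done.

Besides the shell and the picture viewer there is one more tool, called after "Request:" by a JSON object that holds its "fn" and its "kwargs". send_rows: Moves the arm, as the interface text tells. Its arguments: {"type":"object","properties":{"commands":{"type":"string"},"grip_force":{"type":"number"}},"required":["commands"]}

```bash
mkdir -p pics; ls; python3 - <<'E'
from plant import ctrl, imaging
import cv2,pickle
o=ctrl.get_obs();print(o)
print(ctrl.finger_overhang)
for n in("scene","top"):
    s=imaging.snapshot(n);cv2.imwrite(f"pics/{n}0.png",s["image"]);pickle.dump(s,open(f"{n}.pkl","wb"))
    print(n,s["fov_y"],s["cx"],s["cy"],s["R"],s["t"])
E
```

```text
pics
{'clock': 0.0, 'qpos': array([-1.32870551e+00,  1.04663103e-01,  9.64536163e-02,  1.56387443e+00,
        2.07972642e-06,  1.35311975e+00]), 'joint_velocities': array([ 0.00144308, -0.00038234, -0.00067402,  0.00120841,  0.00123691,
       -0.0003493 ]), 'tau': array([-5.43066235e-04, -5.56933451e+01,  5.03648722e+01,  1.68642704e-02,
       -5.34438605e-04,  9.57777559e-06]), 'eef_pos': array([ 0.26619086, -0.53738051,  0.24753488]), 'tcp_rot': array([ 9.73692702e-01,  2.27864231e-01, -6.81888551e-06, -6.43758288e-04]), 'contact_force': array([-0.06385464, -0.02256353,  0.05893158]), 'ft_torque': array([ 0.01202094, -0.02556102, -0.02814824]), 'grip_force': 0.0, 'opening': 0.9985876495303275}
0.017
scene 42.42274541338153 322.72729782262064 206.09382052452352 [[ 0.11235366  0.99357676 -0.01348654]
 [ 0.73894916 -0.092619   -0.66736486]
 [-0.66432732  0.06501502 -0.74460879]] [-0.02059983 -0.3374176   1.32773729]
top 51.8531365842882 316.4635937999483 202.60019313480066 [[ 0.01081441 -0.99984894  0.01360696]
 [-0.99217079 -0.01242254 -0.12426912]
 [ 0.12441938 -0.01215653 -0.99215525]] [-0.03374026  0.50977597  0.73486254]
```

View pics/scene0.png

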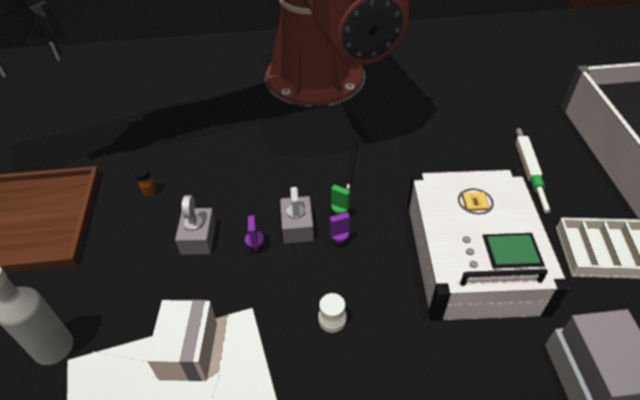

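View pics/top0.png

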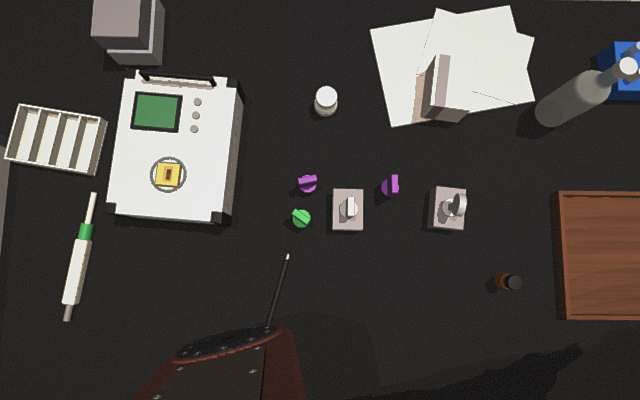

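Scene view: grey blocks with keys at (296,215) and (194,225), lock at (476,201). Top view candidates: the plate key at (348,209), the round-headed key at (447,208), and green/purple lookalikes at (301,218), (307,184), (391,186). The grey plate one at (348,209) fits the description. I'll check it in a close crop together with the lock.

```bash
python3 - <<'E'
import cv2,numpy as np
a=cv2.imread("pics/top0.png");b=cv2.imread("pics/scene0.png")
c=lambda im,x,y,w,h:cv2.resize(im[y:y+h,x:x+w],(400,300),interpolation=cv2.INTER_CUBIC)
r1=np.hstack([c(a,315,180,64,48),c(a,137,152,64,48)])
r2=np.hstack([c(b,264,180,64,48),c(b,444,177,64,48)])
cv2.imwrite("pics/crop1.png",np.vstack([r1,r2]))
E
```

```text
(no output)
```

View pics/crop1.png

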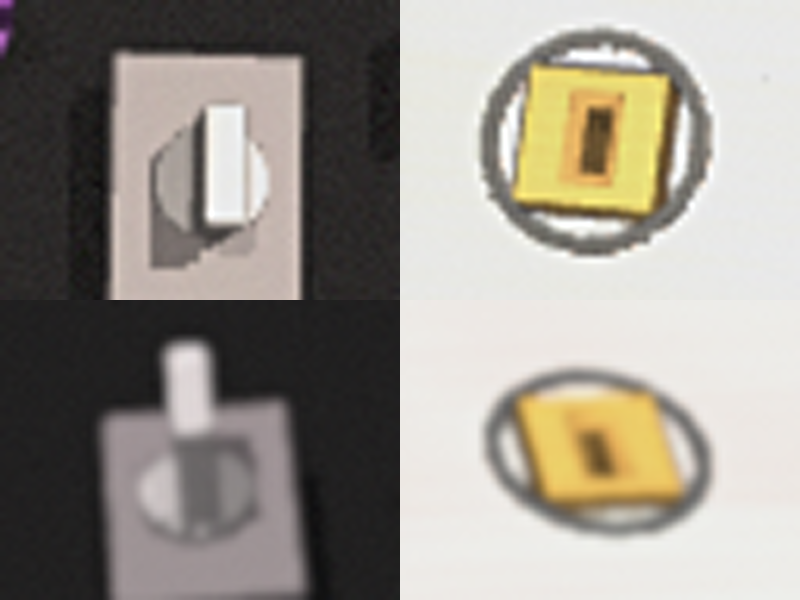

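The left crop confirms a steel plate head (top face crop corners (207,104),(245,104),(243,226),(205,224)) over a round collar centred near (210,180). The lock barrel's slot is centred near (596,140). Next, compute poses.

```bash
cat > h.py <<'E'
import numpy as np,pickle
def ray(s,uv,z):
    f=200/np.tan(np.radians(s["fov_y"]/2)); R=s["R"];c=-R.T@s["t"]
    d=R.T@np.array([(uv[0]-s["cx"])/f,(uv[1]-s["cy"])/f,1]);return c+d*(z-c[2])/d[2]
def crop(p,x0,y0,k=6.25): return (np.array(p)+.5)/k-.5+[x0,y0]
E
python3 - <<'E'
from h import *
T=pickle.load(open("top.pkl","rb"));S=pickle.load(open("scene.pkl","rb"))
def show(n,s,P,x0,y0,z):
    W=np.array([ray(s,crop(p,x0,y0),z)[:2] for p in P]);print(n,W.round(4).tolist(),"mean",W.mean(0).round(4))
    for i in range(len(W)):
        d=W[(i+1)%len(W)]-W[i];print("   ",np.hypot(*d).round(4),np.degrees(np.arctan2(d[1],d[0])).round(1))
show("head",T,[(207,104),(245,104),(243,226),(205,224)],315,180,.092)
show("collarLRTB",T,[(151,180),(269,180),(210,122),(210,236)],315,180,.048)
show("blocktop",T,[(115,52),(303,57)],315,180,.042)
show("barrel",T,[(132,65),(271,75),(257,215),(115,202)],137,152,.089)
show("slot",T,[(175,90),(225,93),(210,187),(160,183)],137,152,.089)
show("slotin",T,[(188,106),(214,107),(206,175),(181,173)],137,152,.085)
show("barrelS",S,[(117,395-300),(253,392-300),(285,497-300),(148,502-300)],444,177,.089)
show("headTopS",S,[(163,350-300),(212,350-300)],264,180,.092)
show("collarS",S,[(137,491-300),(256,491-300),(197,440-300),(197,541-300)],264,180,.048)
E
```

```text
head [[0.5144, -0.0807], [0.5145, -0.0912], [0.4807, -0.0907], [0.4812, -0.0802]] mean [ 0.4977 -0.0857]
    0.0105 -89.3
    0.0338 179.0
    0.0104 87.7
    0.0332 -0.9
collarLRTB [[0.498, -0.0683], [0.4984, -0.1028], [0.5153, -0.0855], [0.4818, -0.0856]] mean [ 0.4984 -0.0856]
    0.0345 -89.3
    0.0241 45.7
    0.0335 -179.9
    0.0237 46.8
blocktop [[0.5367, -0.0579], [0.5359, -0.1136]] mean [ 0.5363 -0.0858]
    0.0557 -90.8
    0.0557 89.2
barrel [[0.5706, 0.2494], [0.5683, 0.2108], [0.5289, 0.2126], [0.532, 0.2518]] mean [0.55   0.2312]
    0.0387 -93.4
    0.0395 177.4
    0.0393 85.4
    0.0387 -3.6
slot [[0.5637, 0.2371], [0.5631, 0.2233], [0.5366, 0.226], [0.5375, 0.2398]] mean [0.5502 0.2315]
    0.0139 -92.7
    0.0266 174.2
    0.0138 86.1
    0.0264 -5.8
slotin [[0.5601, 0.2347], [0.5599, 0.2275], [0.5406, 0.2287], [0.5411, 0.2356]] mean [0.5504 0.2316]
    0.0072 -91.5
    0.0193 176.5
    0.007 86.1
    0.019 -2.6
barrelS [[0.5291, 0.214], [0.5328, 0.2528], [0.5729, 0.2488], [0.57, 0.2105]] mean [0.5512 0.2315]
    0.039 84.6
    0.0403 -5.8
    0.0383 -94.4
    0.041 175.2
headTopS [[0.4827, -0.0928], [0.4845, -0.0787]] mean [ 0.4836 -0.0858]
    0.0142 82.8
    0.0142 -97.2
collarS [[0.497, -0.1043], [0.5014, -0.0692], [0.4789, -0.085], [0.5187, -0.0881]] mean [ 0.499  -0.0866]
    0.0353 82.9
    0.0276 -145.0
    0.04 -4.4
    0.027 -143.3
```

Request:
{"fn": "send_rows", "kwargs": {"commands": "50 0 0 0 0 0 -0.12;50 0 0 0 0 0 -0.12;50 0 0 0 0 0 -0.12;50 0 0 0 0 0 -0.12;50 0 0 0 0 0 -0.12;50 0 0 0 0 0 -0.12;50 0 0 0 0 0 -0.12;50 0 0 0 0 0 -0.12;50 0 0 0 0 0 -0.12;50 0 0 0 0 0 -0.12;50 0 0 0 0 0 -0.12;50 0 0 0 0 0 -0.12"}}

```text
clock: 1.1
eef_pos: [0.2662, -0.5375, 0.2478]
tcp_rot: [0.579, 0.815, 0.0, -0.0]
contact_force: [1.3, 0.4, -0.2]
opening: 0.503
grip_force: 0.0
```

Request:
{"fn": "send_rows", "kwargs": {"commands": "50 0 0 0 0 0 -0.12;50 0 0 0 0 0 -0.12;50 0 0 0 0 0 -0.12;50 0 0 0 0 0 -0.12;50 0 0 0 0 0 -0.12;50 0 0 0 0 0 -0.12;50 0 0 0 0 0 -0.12;50 0 0 0 0 0 -0.12;50 0 0 0 0 0 -0.12;50 0 0 0 0 0 -0.12;50 0 0 0 0 0 -0.02;50 0 0 0 0 0 0"}}

```text
clock: 2.1
eef_pos: [0.2662, -0.5376, 0.248]
tcp_rot: [0.012, 1.0, 0.0, -0.0]
contact_force: [-0.1, 0.2, 0.7]
opening: 0.497
grip_force: 0.0
```

```bash
cat >> h.py <<'E'
from scipy.spatial.transform import Rotation as Ro
def delta(target,yaw):
    from plant import ctrl
    o=ctrl.get_obs();R=Ro.from_quat(o["tcp_rot"]);y=np.radians(yaw)
    Rt=Ro.from_matrix(np.array([[np.cos(y),np.sin(y),0],[np.sin(y),-np.cos(y),0],[0,0,-1]]))
    x=R.as_matrix()[:,0]
    print("t",round(o["clock"],2),"pos",o["eef_pos"].round(4),"yaw",np.degrees(np.arctan2(x[1],x[0])).round(2),"F",o["contact_force"].round(1),"M",o["ft_torque"].round(2),"open",round(o["opening"],3),"grip",round(o["grip_force"],1),"q6",o["qpos"][5].round(2))
    print("tool mm",(R.inv().apply(np.array(target)-o["eef_pos"])*1e3).round(1),"rotvec",(R.inv()*Rt).as_rotvec().round(4))
E
python3 -c "
from h import *
delta([.498,-.0857,.15],179)"
```

```text
t 2.1 pos [ 0.2662 -0.5376  0.248 ] yaw 178.64 F [-0.1  0.2  0.7] M [-0.01  0.02 -0.01] open 0.497 grip 0.0 q6 -1.31
tool mm [-221.   457.2   98.2] rotvec [ 0.0005 -0.0001 -0.0062]
```

Request:
{"fn": "send_rows", "kwargs": {"commands": "50 -16 32 0 0 0 -0.006;50 -16 32 0 0 0 0;50 -16 32 0 0 0 0;50 -16 32 0 0 0 0;50 -16 32 0 0 0 0;50 -16 32 0 0 0 0;50 -16 32 0 0 0 0;50 -16 32 0 0 0 0;50 -16 32 0 0 0 0;50 -16 32 0 0 0 0;50 -16 32 0 0 0 0;50 -16 32 0 0 0 0"}}

```text
clock: 3.1
eef_pos: [0.465, -0.1552, 0.2484]
tcp_rot: [0.01, 1.0, -0.0, 0.0]
contact_force: [0.9, -1.2, 0.0]
opening: 0.499
grip_force: 0.0
```

Request:
{"fn": "send_rows", "kwargs": {"commands": "50 -14 32 20 0 0 0;50 -14 32 20 0 0 0;50 0 9 20 0 0 0;50 0 0 20 0 0 0;50 0 0 18 0 0 0;50 0 0 0 0 0 0;50 0 0 0 0 0 0"}}

```text
clock: 3.68
eef_pos: [0.4931, -0.0841, 0.1499]
tcp_rot: [0.009, 1.0, 0.0, -0.001]
contact_force: [-0.1, 1.1, -0.1]
opening: 0.499
grip_force: 0.0
```

```bash
python3 -c "
from h import *
import cv2
from plant import imaging
delta([.498,-.0857,.07],179)
s=imaging.snapshot('scene');pickle.dump(s,open('s1.pkl','wb'));cv2.imwrite('pics/s1.png',cv2.resize(s['image'][130:280,200:400],(800,600),interpolation=cv2.INTER_CUBIC))"
```

```text
t 3.68 pos [ 0.4931 -0.0841  0.1499] yaw 178.95 F [-0.1  1.1 -0.1] M [-0.02  0.01 -0.02] open 0.499 grip 0.0 q6 -0.41
tool mm [-5.1 -1.6 79.9] rotvec [ 0.0006 -0.0015 -0.0008]
```

View pics/s1.png

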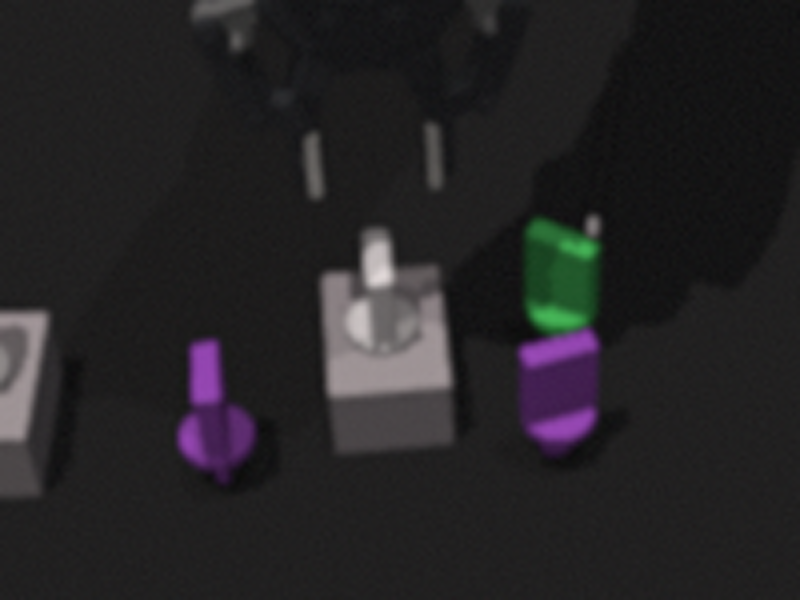

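The open fingers straddle the plate key (fingers at crop (315,165) and (433,155), head at (376,255)), and the purple and green lookalikes are clear to either side. Descend and grip.

Request:
{"fn": "send_rows", "kwargs": {"commands": "50 -5 -1.5 15 0 0 0;50 0 0 15 0 0 0;50 0 0 15 0 0 0;50 0 0 15 0 0 0;50 0 0 12 0 0 0;50 0 0 8 0 0 0;50 0 0 0 0 0 0;10 0 0 0 0 0 0;0 0 0 0 0 0 0;0 0 0 0 0 0 0;0 0 0 0 0 0 0;0 0 0 0 0 0 0", "grip_force": 60}}

```text
clock: 4.73
eef_pos: [0.4994, -0.0863, 0.0715]
tcp_rot: [0.008, 1.0, -0.0, 0.001]
contact_force: [-1.4, -0.2, 5.6]
opening: 0.131
grip_force: 59.0
```

Request:
{"fn": "send_rows", "kwargs": {"commands": "0 0 0 0 0 0 0;0 0 0 0 0 0 0;0 0 0 0 0 0 0;0 0 0 0 0 0 0"}}

```text
clock: 5.07
eef_pos: [0.4994, -0.0863, 0.0715]
tcp_rot: [0.008, 1.0, -0.0, 0.001]
contact_force: [-1.2, -1.1, 6.8]
opening: 0.13
grip_force: 59.0
```

```bash
python3 -c "
from h import *
delta([.498,-.0857,.07],179)"
```

```text
t 5.07 pos [ 0.4994 -0.0863  0.0715] yaw 179.09 F [-1.2 -1.1  6.8] M [-0.01  0.12 -0.  ] open 0.13 grip 59.0 q6 -0.41
tool mm [1.4 0.6 1.5] rotvec [-0.001   0.0019  0.0016]
```

Request:
{"fn": "send_rows", "kwargs": {"commands": "0 0 0 -8 0 0 0;0 0 0 -12 0 0 0;0 0 0 -20 0 0 0;0 0 0 -20 0 0 0;0 0 0 -20 0 0 0;0 0 0 -20 0 0 0;0 -4 22 0 0 0 0;0 -4 25 0 0 0 0;0 -4 25 0 0 0 0;0 -4 25 0 0 0 0;0 -4 25 0 0 0 0;0 -4 25 0 0 0 0"}}

```text
clock: 6.07
eef_pos: [0.5251, 0.0619, 0.1715]
tcp_rot: [0.008, 1.0, -0.0, 0.0]
contact_force: [0.5, 0.6, -0.8]
opening: 0.131
grip_force: 58.5
```

Request:
{"fn": "send_rows", "kwargs": {"commands": "0 -4 25 0 0 0 0.01;0 -4 25 0 0 0 0.01;0 -4 25 0 0 0 0.01;0 -4 25 0 0 0 0.01;0 -4 25 0 0 0 0.01;0 -4 25 0 0 0 0;0 -4 20 0 0 0 0;0 0 0 0 0 0 0;0 0 0 0 0 0 0;0 0 0 0 0 0 0"}}

```text
clock: 6.9
eef_pos: [0.5602, 0.2289, 0.1707]
tcp_rot: [0.033, 0.999, -0.0, -0.0]
contact_force: [-0.1, -0.4, -0.3]
opening: 0.135
grip_force: 58.6
```

```bash
python3 -c "
from h import *
import cv2
from plant import imaging
delta([.5505,.2315,.1700],176)
ims=[]
for n,x,y in(('scene',410,110),('top',110,130)):
    s=imaging.snapshot(n);pickle.dump(s,open(n+'2.pkl','wb'))
    ims.append(cv2.resize(s['image'][y:y+120,x:x+80],(400,600),interpolation=cv2.INTER_CUBIC))
cv2.imwrite('pics/c2.png',np.hstack(ims))"
```

```text
t 6.9 pos [0.5602 0.2289 0.1707] yaw 176.24 F [-0.1 -0.4 -0.3] M [ 0.04 -0.01  0.03] open 0.135 grip 58.6 q6 0.24
tool mm [9.9 1.9 0.7] rotvec [-0.0004 -0.      0.0042]
```

View pics/c2.png

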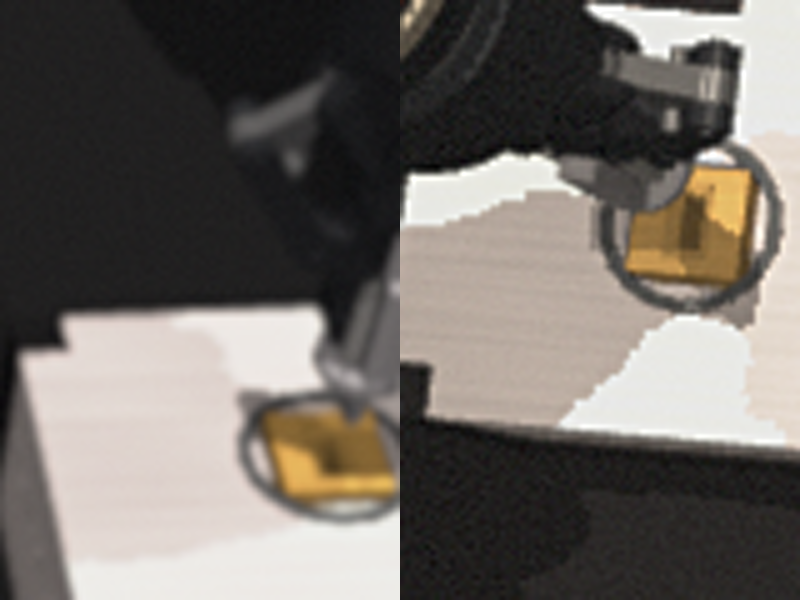

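Both views show the switch clear and the key held, with its collar at scene crop (350,385) and top crop (650,185). Align, then lower the tip to just above the mouth.

Request:
{"fn": "send_rows", "kwargs": {"commands": "0 5 1.7 0 0 0 0.004;0 3.8 0 0 0 0 0;0 0 0 10 0 0 0;0 0 0 10 0 0 0;0 0 0 0 0 0 0;0 0 0 0 0 0 0;0 0 0 0 0 0 0"}}

```text
clock: 7.58
eef_pos: [0.5515, 0.2314, 0.1499]
tcp_rot: [0.035, 0.999, -0.0, -0.0]
contact_force: [-0.5, -0.6, -0.4]
opening: 0.137
grip_force: 58.6
```

```bash
python3 -c "
from h import *
import cv2
from plant import imaging
delta([.5515,.2312,.1500],176)
ims=[]
for n,x,y in(('scene',440,150),('top',130,140)):
    s=imaging.snapshot(n);pickle.dump(s,open(n+'3.pkl','wb'))
    ims.append(cv2.resize(s['image'][y:y+75,x:x+50],(400,600),interpolation=cv2.INTER_CUBIC))
cv2.imwrite('pics/c3.png',np.hstack(ims))"
```

```text
t 7.58 pos [0.5515 0.2314 0.1499] yaw 176.0 F [-0.5 -0.6 -0.4] M [-0.03  0.06  0.02] open 0.137 grip 58.6 q6 0.25
tool mm [ 0.  -0.3 -0. ] rotvec [-0.0002 -0.0005 -0.    ]
```

View pics/c3.png

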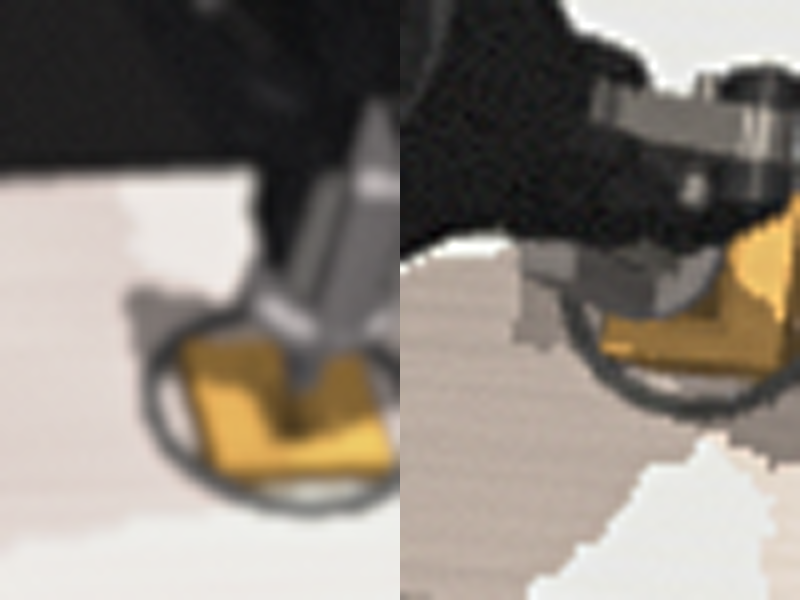

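The blade tip (scene crop (305,385)) sits directly over the slot. Lower it in two steps, watching force.

Request:
{"fn": "send_rows", "kwargs": {"commands": "0 0 -0.2 3 0 0 0;0 0 0 3 0 0 0;0 0 0 3 0 0 0;0 0 0 3 0 0 0;0 0 0 2 0 0 0;0 0 0 0 0 0 0"}}

```text
clock: 8.18
eef_pos: [0.5513, 0.2313, 0.1355]
tcp_rot: [0.035, 0.999, -0.0, -0.0]
contact_force: [-0.8, -0.2, -0.9]
opening: 0.139
grip_force: 58.6
```

```bash
python3 -c "
from h import *
delta([.5515,.2312,.1185],176)"
```

```text
t 8.18 pos [0.5513 0.2313 0.1355] yaw 176.0 F [-0.8 -0.2 -0.9] M [-0.01 -0.01  0.  ] open 0.139 grip 58.6 q6 0.25
tool mm [-0.2 -0.1 17. ] rotvec [-0.0003 -0.0009 -0.    ]
```

Request:
{"fn": "send_rows", "kwargs": {"commands": "0 0 0 3 0 0 0;0 0 0 3 0 0 0;0 0 0 3 0 0 0;0 0 0 3 0 0 0;0 0 0 3 0 0 0;0 0 0 1.5 0 0 0;0 0 0 0 0 0 0;0 0 0 0 0 0 0"}}

```text
clock: 8.85
eef_pos: [0.5516, 0.2313, 0.1197]
tcp_rot: [0.035, 0.999, -0.0, -0.0]
contact_force: [-0.5, -0.6, -1.1]
opening: 0.135
grip_force: 58.6
```

```bash
python3 -c "
from h import *
delta([.5515,.2312,.1185],176)"
```

```text
t 8.85 pos [0.5516 0.2313 0.1197] yaw 176.0 F [-0.5 -0.6 -1.1] M [ 0.05 -0.01 -0.01] open 0.135 grip 58.6 q6 0.25
tool mm [ 0.1 -0.1  1.2] rotvec [-0.0001 -0.0001  0.    ]
```

Request:
{"fn": "send_rows", "kwargs": {"commands": "0 0 0 0.6 0 0 0;0 0 0 0.6 0 0 0;0 0 0 0.3 0 0 0;0 0 0 0 0 0 0"}}

```text
clock: 9.18
eef_pos: [0.5518, 0.2314, 0.1186]
tcp_rot: [0.035, 0.999, -0.0, 0.0]
contact_force: [-0.9, 0.7, 1.0]
opening: 0.128
grip_force: 58.9
```

```bash
python3 -c "
from h import *
delta([.5515,.2312,.1185],176)"
```

```text
t 9.18 pos [0.5518 0.2314 0.1186] yaw 176.0 F [-0.9  0.7  1. ] M [-0.05  0.07  0.03] open 0.128 grip 58.9 q6 0.25
tool mm [ 0.3 -0.2  0.1] rotvec [0.     0.0004 0.    ]
```

Request:
{"fn": "send_rows", "kwargs": {"commands": "0 0 0 0 0 0 0.1;0 0 0 0 0 0 0.1;0 0 0 0 0 0 0.1;0 0 0 0 0 0 0.1;0 0 0 0 0 0 0.1;0 0 0 0 0 0 0.1;0 0 0 0 0 0 0.1;0 0 0 0 0 0 0.1;0 0 0 0 0 0 0.1;0 0 0 0 0 0 0.1;0 0 0 0 0 0 0;0 0 0 0 0 0 0"}}

```text
clock: 10.18
eef_pos: [0.5512, 0.2304, 0.1186]
tcp_rot: [0.51, 0.86, -0.001, 0.0]
contact_force: [-4.6, -5.1, 4.8]
opening: 0.132
grip_force: 59.4
```

```bash
python3 -c "
from h import *
delta([.5515,.2312,.1185],106)"
```

```text
t 10.18 pos [0.5512 0.2304 0.1186] yaw 118.64 F [-4.6 -5.1  4.8] M [-1.2   0.93 -0.01] open 0.132 grip 59.4 q6 1.25
tool mm [0.6 0.6 0.1] rotvec [-0.0017  0.0017  0.2205]
```

Request:
{"fn": "send_rows", "kwargs": {"commands": "0 0 0 0 0 0 0.05;0 0 0 0 0 0 0.05;0 0 0 0 0 0 0.05;0 0 0 0 0 0 0.04;0 0 0 0 0 0 0;0 0 0 0 0 0 0;0 0 0 0 0 0 0"}}

```text
clock: 10.77
eef_pos: [0.551, 0.2302, 0.1186]
tcp_rot: [0.589, 0.808, -0.001, 0.0]
contact_force: [-6.3, -5.8, 4.5]
opening: 0.131
grip_force: 59.5
```

```bash
python3 -c "
from h import *
import cv2
from plant import imaging
delta([.5515,.2312,.1185],106)
ims=[]
for n,x,y in(('scene',440,150),('top',130,140)):
    s=imaging.snapshot(n)
    ims.append(cv2.resize(s['image'][y:y+75,x:x+50],(400,600),interpolation=cv2.INTER_CUBIC))
cv2.imwrite('pics/c4.png',np.hstack(ims))"
```

```text
t 10.77 pos [0.551  0.2302 0.1186] yaw 107.78 F [-6.3 -5.8  4.5] M [-1.42  1.3   0.04] open 0.131 grip 59.5 q6 1.44
tool mm [0.7 0.8 0.1] rotvec [-0.0021  0.0019  0.0311]
```

View pics/c4.png

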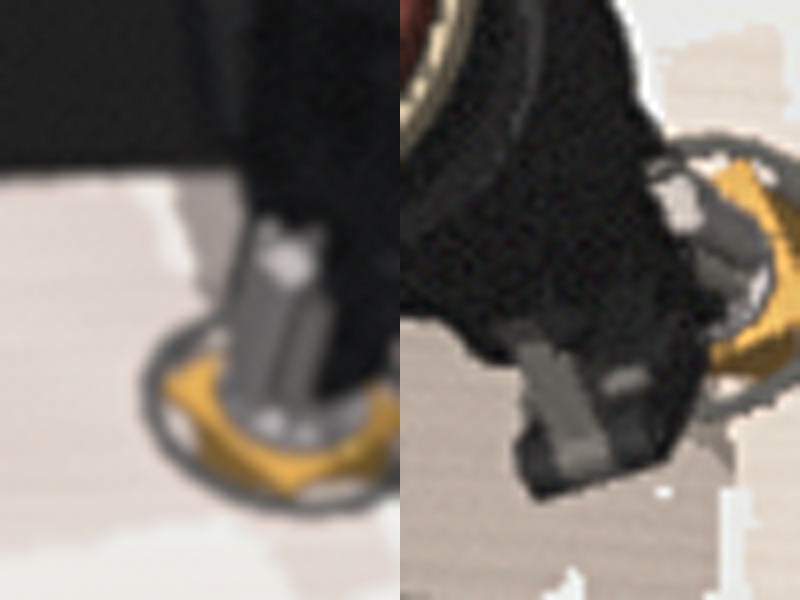

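The collar lies on the barrel and the barrel has turned with the key. Nudge a little farther, then turn back home past the play.

Request:
{"fn": "send_rows", "kwargs": {"commands": "0 0 0 0 0 0 0.04;0 0 0 0 0 0 0;0 0 0 0 0 0 -0.11;0 0 0 0 0 0 -0.11;0 0 0 0 0 0 -0.11;0 0 0 0 0 0 -0.11;0 0 0 0 0 0 -0.11;0 0 0 0 0 0 -0.11;0 0 0 0 0 0 -0.11;0 0 0 0 0 0 -0.11;0 0 0 0 0 0 -0.11;0 0 0 0 0 0 -0.11"}}

```text
clock: 11.87
eef_pos: [0.552, 0.2313, 0.1186]
tcp_rot: [0.097, 0.995, 0.0, 0.0]
contact_force: [0.7, 0.6, 0.8]
opening: 0.137
grip_force: 58.7
```

Request:
{"fn": "send_rows", "kwargs": {"commands": "0 0 0 0 0 0 -0.08;0 0 0 0 0 0 -0.08;0 0 0 0 0 0 -0.06;0 0 0 0 0 0 -0.04;0 0 0 0 0 0 -0.02;0 0 0 0 0 0 0;0 0 0 0 0 0 0;0 0 0 0 0 0 0"}}

```text
clock: 12.53
eef_pos: [0.552, 0.2317, 0.1186]
tcp_rot: [-0.04, 0.999, 0.0, 0.0]
contact_force: [2.5, 4.4, 0.3]
opening: 0.132
grip_force: 58.9
```

```bash
python3 -c "
from h import *
delta([.5515,.2312,.1185],176)"
```

```text
t 12.53 pos [0.552  0.2317 0.1186] yaw -175.45 F [2.5 4.4 0.3] M [ 1.07 -0.48 -0.04] open 0.132 grip 58.9 q6 0.1
tool mm [ 0.5 -0.5  0.1] rotvec [0.0008 0.0008 0.1492]
```

Request:
{"fn": "send_rows", "kwargs": {"commands": "0 0 0 0 0 0 0.08;0 0 0 0 0 0 0.07;0 0 0 0 0 0 0;0 0 0 -3 0 0 0;0 0 0 -5 0 0 0;0 0 0 -5 0 0 0;0 0 0 -5 0 0 0;0 0 0 -5 0 0 0;0 0 0 -10 0 0 0;0 0 0 -20 0 0 0;0 0 0 0 0 0 0"}}

```text
clock: 13.45
eef_pos: [0.5532, 0.2316, 0.1757]
tcp_rot: [0.035, 0.999, 0.0, 0.002]
contact_force: [0.9, -0.1, -0.0]
opening: 0.132
grip_force: 58.7
```

Request:
{"fn": "send_rows", "kwargs": {"commands": "0 4 -20 0 0 0 0;0 4 -25 0 0 0 0;0 4 -25 0 0 0 0;0 4 -25 0 0 0 0;0 4 -25 0 0 0 0;0 4 -25 0 0 0 -0.01;0 4 -25 0 0 0 -0.01;0 4 -25 0 0 0 -0.01;0 4 -25 0 0 0 -0.01;0 4 -25 0 0 0 -0.01;0 0 0 0 0 0 0;0 0 0 0 0 0 0"}}

```text
clock: 14.45
eef_pos: [0.4971, -0.0119, 0.1714]
tcp_rot: [0.011, 1.0, -0.0, 0.0]
contact_force: [-0.4, 0.9, -0.6]
opening: 0.134
grip_force: 58.8
```

```bash
python3 -c "
from h import *
import cv2
from plant import imaging
delta([.4994,-.0863,.1700],179.1)
ims=[]
for n,x,y,h,w in(('scene',444,160,75,64),('top',137,152,48,41)):
    s=imaging.snapshot(n)
    ims.append(cv2.resize(s['image'][y:y+h,x:x+w],(400,469),interpolation=cv2.INTER_CUBIC))
cv2.imwrite('pics/c5.png',np.hstack(ims))"
```

```text
t 14.45 pos [ 0.4971 -0.0119  0.1714] yaw 178.74 F [-0.4  0.9 -0.6] M [-0.03  0.01 -0.02] open 0.134 grip 58.8 q6 -0.27
tool mm [ -3.9 -74.4   1.4] rotvec [-0.0002  0.0005 -0.0064]
```

View pics/c5.png

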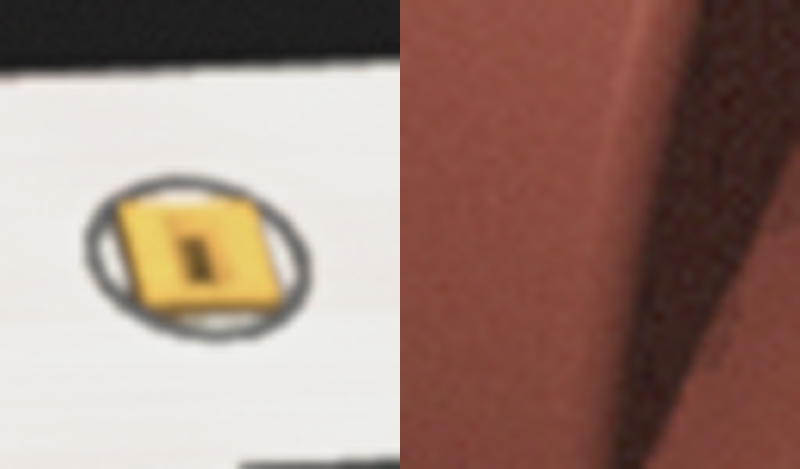

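The scene crop shows the barrel back home (top edge (117,200)–(253,200), as at the start to about a degree). Return to the stand.

Request:
{"fn": "send_rows", "kwargs": {"commands": "0 -2 -20 0 0 0 -0.006;0 -1.8 -20 0 0 0 0;0 0 -20 0 0 0 0;0 0 -14 0 0 0 0;0 0 0 10 0 0 0;0 0 0 10 0 0 0;0 0 0 10 0 0 0;0 0 0 10 0 0 0;0 0 0 0 0 0 0;0 0 0 0 0 0 0"}}

```text
clock: 15.38
eef_pos: [0.4992, -0.0839, 0.1303]
tcp_rot: [0.006, 1.0, 0.0, -0.001]
contact_force: [0.0, -0.1, -0.5]
opening: 0.133
grip_force: 58.9
```

```bash
python3 -c "
from h import *
delta([.4994,-.0863,.0715],179.1)"
```

```text
t 15.38 pos [ 0.4992 -0.0839  0.1303] yaw 179.27 F [ 0.  -0.1 -0.5] M [ 0.    0.01 -0.04] open 0.133 grip 58.9 q6 -0.41
tool mm [-0.3 -2.4 58.8] rotvec [ 0.0007 -0.0016  0.0029]
```

Request:
{"fn": "send_rows", "kwargs": {"commands": "0 -0.3 -2.3 10 0 0 0;0 0 0 10 0 0 0;0 0 0 8 0 0 0;0 0 0 5 0 0 0;0 0 0 5 0 0 0;0 0 0 5 0 0 0;0 0 0 5 0 0 0;0 0 0 4 0 0 0;0 0 0 3 0 0 0;0 0 0 1.5 0 0 0;0 0 0 1 0 0 0;0 0 0 0 0 0 0"}}

```text
clock: 16.38
eef_pos: [0.5001, -0.0872, 0.0738]
tcp_rot: [0.007, 1.0, -0.0, 0.0]
contact_force: [-0.6, 0.6, -1.0]
opening: 0.133
grip_force: 58.9
```

```bash
python3 -c "
from h import *
delta([.4994,-.0863,.0715],179.1)"
```

```text
t 16.38 pos [ 0.5001 -0.0872  0.0738] yaw 179.21 F [-0.6  0.6 -1. ] M [0.01 0.04 0.01] open 0.133 grip 58.9 q6 -0.42
tool mm [0.7 0.9 2.3] rotvec [-0.0001  0.      0.0019]
```

Request:
{"fn": "send_rows", "kwargs": {"commands": "0 0.7 0.5 1 0 0 0;0 0 0 1 0 0 0;0 0 0 0 0 0 0;0 0 0 0 0 0 0;15 0 0 0 0 0 0;20 0 0 0 0 0 0;30 0 0 0 0 0 0;40 0 0 0 0 0 0;50 0 0 0 0 0 0;50 0 0 0 0 0 0;50 0 0 0 0 0 0;50 0 0 0 0 0 0"}}

```text
clock: 17.38
eef_pos: [0.4994, -0.0866, 0.0718]
tcp_rot: [0.007, 1.0, -0.0, -0.0]
contact_force: [-0.4, 0.5, 0.6]
opening: 0.5
grip_force: 0.0
```

Request:
{"fn": "send_rows", "kwargs": {"commands": "50 0 0 -5 0 0 0;50 0 0 -10 0 0 0;50 0 0 -20 0 0 0;50 0 0 -30 0 0 0;50 0 0 -30 0 0 0;50 0 0 -30 0 0 0;50 20 0 0 0 0 0;50 20 0 0 0 0 0;50 20 0 0 0 0 0;50 0 0 0 0 0 0;50 0 0 0 0 0 0;50 0 0 0 0 0 0"}}

```text
clock: 18.38
eef_pos: [0.44, -0.086, 0.1976]
tcp_rot: [0.007, 1.0, -0.0, 0.001]
contact_force: [0.2, -0.5, 0.4]
opening: 0.501
grip_force: 0.0
```

```bash
python3 -c "
from h import *
import cv2
from plant import imaging
delta([.4994,-.0863,.0715],179.1)
s=imaging.snapshot('scene');t=imaging.snapshot('top')
cv2.imwrite('pics/c6.png',np.hstack([cv2.resize(s['image'][160:280,170:330],(800,600),interpolation=cv2.INTER_CUBIC)]))"
```

```text
t 18.38 pos [ 0.44   -0.086   0.1976] yaw 179.2 F [ 0.2 -0.5  0.4] M [ 0.01  0.02 -0.05] open 0.501 grip 0.0 q6 -0.47
tool mm [-59.2   0.7 126.2] rotvec [-0.0007  0.0015  0.0017]
```

View pics/c6.png

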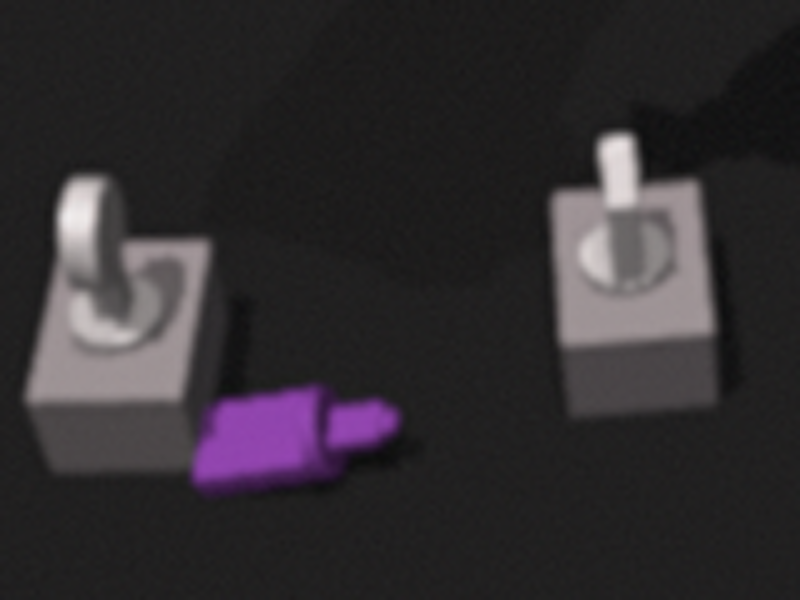

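The key stands upright and seated, its collar at scene (295,211), matching the start (295,210.5). The round-headed key is upright in its original place at about (188,208). A purple lookalike has tipped over at crop (290,440), but it is still on the table and clear of both keys.

```bash
python3 -c "
from plant import ctrl
print(ctrl.finish_job())"
```

```text
the job is handed in; nothing more can be done
None
```

I handed the job in at about 18 s: the flat-headed key went home, turned clockwise to about its stop (by tool angle) and back, and stands upright in its stand, with the round-headed key in place; one purple lookalike not part of the job was knocked over at some point and lies on the table.

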